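Drop a stirring bar into each well of the buffer stirrer

TASK

Get the stirrer ready: drop one stirring bar into each of the three bored blocks, the longest bar into the widest bore, the middle one into the middle bore and the shortest into the narrowest, so that each lies flat on the bottom. Let each bar go only just above its bore, and leave the vials, the jar, the stopper and the bottle standing where they are.

Things in the scene. Friction and masses are not known exactly. Their poses are not given: they have to be found in the camera images.
- bar_long: white plastic-coated magnetic stirring bar, a straight octagonal rod 50 mm long and 12 mm across flats, about 40 g, lying loose and flat on a 2 mm thick black rubber mat on the bench. Origin at its centre (8 mm above the bench); x runs along the rod, either end alike; it may have rolled about x
- bar_medium: white plastic-coated magnetic stirring bar, a straight octagonal rod 36 mm long and 12 mm across flats, about 29 g, lying loose and flat on a 2 mm thick black rubber mat on the bench. Origin at its centre (8 mm above the bench); x runs along the rod, either end alike; it may have rolled about x
- bar_short: white plastic-coated magnetic stirring bar, a straight octagonal rod 26 mm long and 12 mm across flats, about 19 g, lying loose and flat on a 2 mm thick black rubber mat on the bench. Origin at its centre (8 mm above the bench); x runs along the rod, either end alike; it may have rolled about x
- well_wide: bare aluminium block, 76 x 76 mm and 48 mm high, fixed on the stirrer, with one upright round bore 63 mm across in its middle, 24 mm deep with a flat dark floor, polished and slippery. Origin at the centre of its underside, z up, x and y square to its sides; the bore's floor is at z = 24 mm, the top at z = 48 mm
- well_wide_mouth (a point): centre of the mouth of that bore, level with the block's top face (88 mm above the bench)
- well_middle: bare aluminium block, 76 x 76 mm and 48 mm high, fixed on the stirrer, with one upright round bore 47 mm across in its middle, 24 mm deep with a flat dark floor, polished and slippery. Origin at the centre of its underside, z up, x and y square to its sides; the bore's floor is at z = 24 mm, the top at z = 48 mm
- well_middle_mouth (a point): centre of the mouth of that bore, level with the block's top face (88 mm above the bench)
- well_narrow: bare aluminium block, 76 x 76 mm and 48 mm high, fixed on the stirrer, with one upright round bore 35 mm across in its middle, 24 mm deep with a flat dark floor, polished and slippery. Origin at the centre of its underside, z up, x and y square to its sides; the bore's floor is at z = 24 mm, the top at z = 48 mm
- well_narrow_mouth (a point): centre of the mouth of that bore, level with the block's top face (88 mm above the bench)
- stirrer: white stirrer housing, 176 x 176 mm and 40 mm high, fixed; it carries the three bored blocks and the probe block in a 2 x 2 square, centres 78 mm apart, in any arrangement. Origin at the centre of its underside, z up. It may be turned up to 0.5 rad
- probe_block: solid aluminium block like the bored ones but with no bore; a temperature probe stands up from its middle: 16 mm thick steel stem, black head 28 mm across, its top 103 mm above the block's underside (143 mm above the bench). Fixed. Origin at the centre of its underside
- tall_vial: bystander: standing clear glass vial with a metal cap, 23 mm across, 70 mm high. Loose, on the mat. Origin at the centre of its underside, z up
- small_vial: bystander: standing amber glass vial with a blue cap, 16 mm across, 36 mm high. Loose, on the mat. Origin at the centre of its underside, z up
- squat_jar: bystander: standing small glass jar with a white cap, 30 mm across, 40 mm high. Loose, on the mat. Origin at the centre of its underside, z up
- stopper: bystander: brown cork stopper standing on its small end, 22 to 28 mm across, 25 mm high. Loose, on the mat. Origin at the centre of its underside, z up
- bottle: bystander: standing glass reagent bottle with a blue cap, 56 mm across, 120 mm high. Loose, on the bench. Origin at the centre of its underside, z up

How it is judged:
By the outcome, as a careful person would: the job done as asked, in the order asked, and still so for the second after the job is handed in, with the robot touching nothing.
It also fails if it takes over 67 s, if anything falls off the work surface, if the arm or the gripper's body presses on something with over 40 N, if the wrist force passes 120 N, or if a joint passes its speed limit or range.

ROBOT

A 6-joint arm with a two-finger parallel gripper is mounted at the origin on the work surface. World frame = base frame: x ahead of the robot, y to its left, z up, the work surface at z = 0. Lengths are in mm, angles in rad, forces in N, time in s.
With the tool pointing down it reaches from about 400 to 925 mm from the base axis. Payload 12.5 kg.
Tool frame: the origin (TCP) lies at the centre of the arm's flange, where the gripper is bolted on; the fingertips stand 190 mm ahead of it and the grasp point (between the pads) lies 171 mm ahead of it; z points along the fingers, y is the line along which they close (so a half turn about z gives the same grasp; the last joint's range is limited). The gripper opens to 95 mm and grips with 3 to 60 N. Pads are 20 mm wide; open, the fingers measure 119 mm over their backs; the gripper's body (75 mm by 180 mm) begins 59 mm behind the grasp point.
Start: joints at [-1.265, 0.491, 1.559, -0, 1.092, -0.106], TCP at [250.181, -572.743, 404.761] pointing down, gripper open.
Joint ranges: [-3.1, 3.1], [-0.84, 2.19], [0.05, 2.79], [-1.13, 4.28], [0.06, 2.93], [-2.69, 2.69]. Speed limits (rad/s): [2.22, 2.22, 2.79, 3.14, 3.14, 3.14].

INTERFACE

Orientations are given as [roll, pitch, yaw] about the fixed x, y, z axes, in that order (R = Rz(yaw) Ry(pitch) Rx(roll)).
In Python, from cell import env, read_camera, search_frame, cut_out gives the robot as it stands. The module is installed in compiled form; this text tells all that it offers.
- The arm moves only by the tool move_arm, never from a script. Its argument "commands" is a list of rows, each a list of 3 entries, a list of its own where there are three numbers: the shift along the world's x, y, z normalised to -1 to 1, where 1 is 0.03 m, then the turn about the world's z normalised to -1 to 1, where 1 is 0.08 rad, then the opening, from -1 (shut) to 1 (fully open), so that 0 is half open. A call has 1 to 20 rows; each row shifts and turns the commanded pose from where the row before left it; what a row does not reach is not made up. A row lasts 1/12 s, in which the tool goes at most 41.7 mm and 7.16 degrees, less where a joint would pass 70% of its speed; a pose out of reach is approached as far as the arm can. A call with a number of a shift or a turn outside -1 to 1 is refused whole. A call with a gripper value outside its range is refused whole. The fingers move at their own pace and stop on an object; the grip force is fixed at half the most. Time passes only in rows, so rows that do not move let the fingers close. It gives the time, the measured TCP pose, the force, the opening and the grip force at its end, in the units of the state.
- env.state(): the state, without advancing time (a new reading comes with each control period).
- read_camera(name): name is "scene" or "top" or "wrist"; returns a dict with "image" (400x640x3 uint8, red, green, blue), "fx", "fy", "cx", "cy" (pixels), "rvec" (rotation vector, rad) and "tvec" (3), from world to camera coordinates, as OpenCV has them. Camera axes: x right, y down, z forward; pixel columns grow to the right and rows downward; lengths in mm; the calibration is good to about 2 mm. The wrist camera is an equidistant fisheye: a pixel r from the principal point sees the ray r / f radians off the axis. A picture is of the moment at which its call begins. There is no depth.
- env.job_done(): hands the job in; it is judged then, once.
Trained networks look in a picture, given as the dict that the camera call returned (one of the last four; its "shot" number tells which), for a name from the list of things; names that differ only in an ending like _2 or _b are one class to them, and where a whole thing is asked for, a point or a joint stands for the part that bears it (a point fixed in the world has none). Each returns a list of dicts, best first, with "confidence" (0 to 1); they miss things now and then, are a little off and sometimes report something else, mostly with a low value. They report only what shows in the picture. A call takes as long as a camera call.
- search_frame(thing, picture): "at" ([column, row] in pixels, amid what is visible of it).
- cut_out(thing, picture): "region" (400x640 bool, what is visible of it) and "at" ([column, row] in pixels, amid what is visible of it).
The state is a dict: "t": time; "joints": joint angles; "qvel": joint speeds; "tau": joint torques, N m; "eef_pos": TCP position; "tcp_rot": TCP orientation; "ft_force": force on the tool from outside, world axes, zero at the start; "moment": the same for the moment, N m; "opening": opening from 0.0 (shut) to 1.0 (fully open); "grip_force": force on a finger pad.
Only numpy, scipy, OpenCV 4.12 (cv2) and the standard library are available. Lean on these libraries where they do the work, as an engineer would, in place of code of your own. Each camera call takes 0.05 s, during which the arm holds its last target. There are 200 camera calls.

## Working session

There is one attempt and no reset: what is moved stays moved. The work goes in short steps, Python scripts to look and compute and a tool call to move; the robot and the scene stay as the last step left them, time stands still between calls to the robot, and variables do not carry over. Pictures are saved under pics/ and viewed, at most 10 in all, crops included, and the job is handed in when it is done.

Besides the shell and the picture viewer there is one more tool, called after "Call:" as name(argument=value, ...) on one line, values as JSON. move_arm: Moves the arm, as the interface text tells. Its arguments: {"type":"object","properties":{"commands":{"type":"array","items":{"type":"array"}}},"required":["commands"]}

```bash
mkdir -p pics; cat > h.py <<'E'
import numpy as np, cv2
from cell import env, read_camera, search_frame, cut_out
def rays(p, uv):
    uv=np.atleast_2d(np.array(uv,float)); R=cv2.Rodrigues(np.array(p["rvec"],float))[0]; t=np.array(p["tvec"],float).ravel()
    x=(uv[:,0]-p["cx"])/p["fx"]; y=(uv[:,1]-p["cy"])/p["fy"]
    if p.get("name")=="wrist":
        r=np.hypot(x,y)+1e-12; d=np.c_[np.sin(r)*x/r,np.sin(r)*y/r,np.cos(r)]
    else: d=np.c_[x,y,np.ones(len(x))]
    return -R.T@t, d@R
def at_z(p,uv,z):
    c,d=rays(p,uv); s=(z-c[2])/d[:,2]; return (c+s[:,None]*d)[:,:2]
def cam(n):
    p=read_camera(n); p["name"]=n; return p
def save(p,f,crop=None,scale=1):
    im=cv2.cvtColor(p["image"],cv2.COLOR_RGB2BGR)
    if crop: a,b,c,d=crop; im=im[b:d,a:c]
    if scale!=1: im=cv2.resize(im,None,fx=scale,fy=scale,interpolation=cv2.INTER_CUBIC)
    cv2.imwrite("pics/"+f,im)
def bar(p,n,z=8):
    out=[]
    for r in cut_out(n,p)[:3]:
        ys,xs=np.nonzero(r["region"]); w=at_z(p,np.c_[xs,ys],z); 
        (c,s,a)=cv2.minAreaRect(w.astype(np.float32)); a=np.radians(a)
        if s[0]<s[1]: a+=np.pi/2
        a=(a+np.pi/2)%np.pi-np.pi/2
        out.append((round(r["confidence"],2),np.round(r["at"]),np.round(c,1),np.round(sorted(s),1),round(a,3)))
    return out
E
cat > a.py <<'E'
from h import *
for n in ["top","scene"]:
    p=cam(n); save(p,n+"1.png"); c,_=rays(p,[[320,200]]); print(n,np.round(c),p["fx"])
    for b in ["bar_long","bar_medium","bar_short"]: print(b,bar(p,b))
    for b,z in [("well_wide",88),("well_middle",88),("well_narrow",88),("well_wide_mouth",88),("well_middle_mouth",88),("well_narrow_mouth",88),("probe_block",143),("stirrer",40),("tall_vial",70),("small_vial",36),("squat_jar",40),("stopper",25),("bottle",120)]:
        print(b,[(round(r["confidence"],2),np.round(r["at"]),np.round(at_z(p,r["at"],z)[0])) for r in search_frame(b,p)[:2]])
print(env.state())
E
python3 a.py
```

```text
top [ 496.  -29. 1052.] 406.3816319798859
bar_long [(0.46, array([438., 223.]), array([ 458.6, -304.6]), array([12.4, 47. ]), np.float64(-1.435))]
bar_medium [(0.53, array([430., 192.]), array([ 533.3, -293.4]), array([ 3.6, 19.9]), np.float64(0.792))]
bar_short [(0.5, array([370., 159.]), array([ 621. , -126.5]), array([10.3, 25.7]), np.float64(-1.56))]
well_wide [(0.58, array([222., 181.]), array([550., 226.]))]
well_middle [(0.62, array([241., 221.]), array([456., 179.])), (0.28, array([406., 221.]), array([ 461., -212.]))]
well_narrow [(0.68, array([252., 192.]), array([525., 152.]))]
well_wide_mouth [(0.72, array([221., 179.]), array([556., 228.]))]
well_middle_mouth [(0.95, array([244., 219.]), array([461., 171.]))]
well_narrow_mouth [(0.85, array([256., 193.]), array([524., 144.]))]
probe_block [(0.78, array([209., 211.]), array([480., 239.]))]
stirrer [(0.62, array([270., 198.]), array([511., 118.]))]
tall_vial [(0.58, array([430., 192.]), array([ 530., -273.])), (0.2, array([256., 192.]), array([527., 148.]))]
small_vial [(0.38, array([373., 184.]), array([ 551., -140.])), (
[... 1584 characters left out ...]
, 271.]), array([ 675., -171.]))]
{'t': 1.7, 'joints': array([-1.26462961e+00,  4.90916518e-01,  1.55887817e+00, -2.60299045e-05,
        1.09169412e+00, -1.05581247e-01]), 'qvel': array([-0.00015263,  0.00096926, -0.00082215, -0.00041812, -0.00040412,
       -0.00147129]), 'tau': array([-2.36000036e-03, -6.12463117e+01, -2.58429140e+01,  6.92927185e-02,
        4.45522461e-02,  1.93543093e-05]), 'eef_pos': array([ 250.16533987, -572.76104325,  404.75820458]), 'tcp_rot': array([3.14149183e+00, 3.39150029e-05, 4.11759965e-01]), 'ft_force': array([ 0.28321625, -0.60757597, -0.54467943]), 'moment': array([-0.00941854, -0.00386582,  0.00968459]), 'grip_force': 0.0, 'opening': 0.9988884077742919}
```

View pictures.

View pics/top1.png

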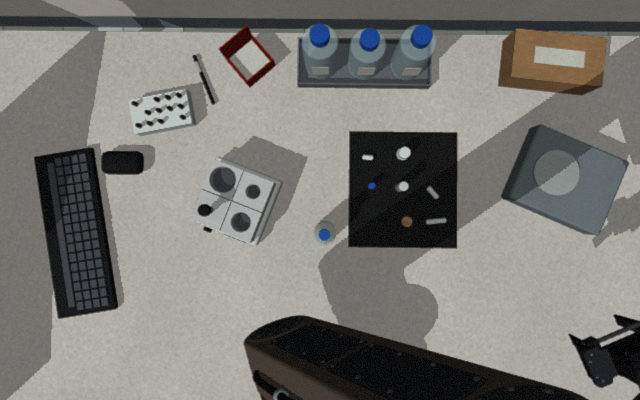

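View pics/scene1.png

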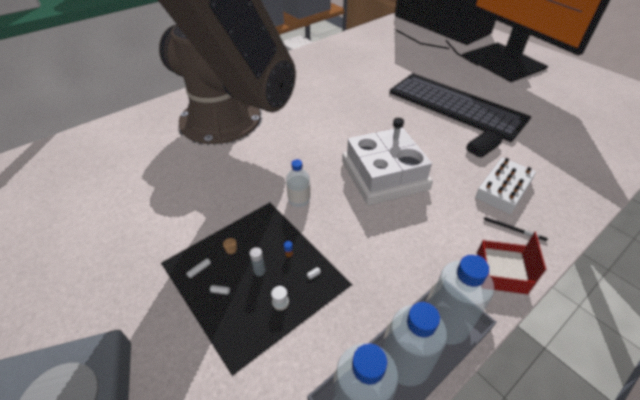

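The top view shows the stirrer, with the wide bore at (222,180), narrow at (253,192), middle at (241,222) and probe at (205,210). On the mat are the long bar (436,221), medium (432,192), short (368,157) and the bystanders. The scene view agrees: the bars are at (198,267), (220,290) and (313,273), and the bottle is at (298,184).

The bar positions from the two cameras agree to about 3 mm, so I'm moving above the long bar.

Call:
move_arm(commands=[[[0.41,0.53,-0.17],0.96,-0.1],[[0.41,0.53,-0.17],0.96,-0.1],[[0.41,0.53,-0.17],0.96,-0.1],[[0.41,0.53,-0.17],0.96,-0.1],[[0.41,0.53,-0.17],0.96,-0.1],[[0.41,0.53,-0.17],0.96,-0.1],[[0.41,0.53,-0.17],0.96,-0.1],[[0.41,0.53,-0.17],0.96,-0.1],[[0.41,0.53,-0.17],0.96,-0.1],[[0.41,0.53,-0.17],0.96,-0.1],[[0.41,0.53,-0.17],0.96,-0.1],[[0.41,0.53,-0.17],0.96,-0.1],[[0.41,0.53,-0.17],0.96,-0.1],[[0.41,0.53,-0.17],0.96,-0.1],[[0.41,0.53,-0.17],0.96,-0.1],[[0.41,0.53,-0.17],0.96,-0.1],[[0.41,0.53,-0.17],0.96,-0.1],[[0,0,0],0,-0.1]])

```text
t: 3.2
eef_pos: [460.6, -300.3, 317.3]
tcp_rot: [-3.141, -0.001, 1.724]
ft_force: [-0.2, 0.2, -0.2]
opening: 0.452
grip_force: 0.0
```

```bash
cat > b.py <<'E'
from h import *
import sys
p=cam("wrist"); save(p,sys.argv[1]); print(np.round(rays(p,[[320,200]])[0]),p["fx"])
for b in sys.argv[2:]: print(b,bar(p,b))
s=env.state(); print(s["t"],np.round(s["eef_pos"],1),np.round(s["tcp_rot"],3),s["opening"],np.round(s["ft_force"],1))
E
python3 b.py w1.png bar_long bar_medium
```

```text
[ 450. -234.  297.] 309.70691628693146
bar_long [(0.57, array([325., 191.]), array([ 459.5, -304.3]), array([13.3, 51. ]), np.float64(-1.465))]
bar_medium [(0.74, array([396., 195.]), array([ 532.4, -294.8]), array([13.6, 36.1]), np.float64(0.77))]
3.35 [ 459.2 -302.7  318.2] [3.141 0.    1.716] 0.4493734153334869 [ 0.7 -0.2  1.6]
```

View pics/w1.png

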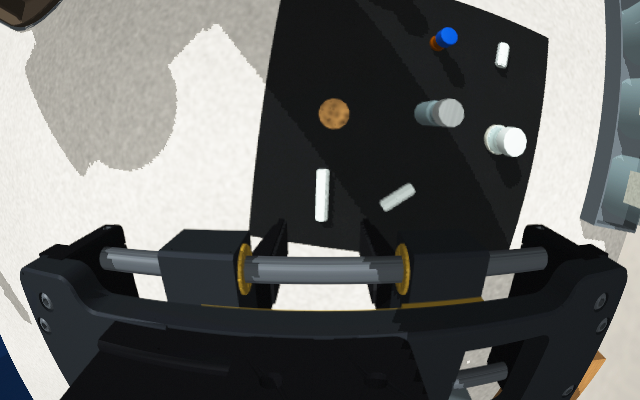

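The wrist view shows the long bar at (322,195) and the medium bar at (397,197), with clear space around both. The measured sizes match. Next I descend and grip the long bar.

Call:
move_arm(commands=[[[0,-0.05,-0.68],-0.5,-0.1],[[0,0,-0.68],0,-0.1],[[0,0,-0.68],0,-0.1],[[0,0,-0.68],0,-0.1],[[0,0,-0.68],0,-0.1],[[0,0,-0.68],0,-0.1],[[0,0,0],0,-0.1],[[0,0,0],0,-0.1],[[0,0,0],0,-1],[[0,0,0],0,-1],[[0,0,0],0,-1],[[0,0,0],0,-1],[[0,0,0],0,-1],[[0,0,0],0,-1],[[0,0,0],0,-1]])

```text
t: 4.6
eef_pos: [459.3, -304.0, 196.0]
tcp_rot: [3.141, 0.0, 1.677]
ft_force: [-0.8, -0.0, 3.5]
opening: 0.124
grip_force: 29.9
```

Call:
move_arm(commands=[[[0,0,0.5],0,-1],[[0,0,0.9],0,-1],[[0,0,1],0,-1],[[0,0,1],0,-1],[[0,0,1],0,-1],[[0,0,1],0,-1],[[0.17,0.96,0],0,-1],[[0.17,0.96,0],0,-1],[[0.17,0.96,0],0,-1],[[0.17,0.96,0],0,-1],[[0.17,0.96,0],0,-1],[[0.17,0.96,0],0,-1],[[0.17,0.96,0],0,-1],[[0.17,0.96,0],0,-1],[[0.17,0.96,0],0,-1],[[0.17,0.96,0],0,-1],[[0.17,0.96,0],0,-1],[[0.17,0.96,0],0,-1],[[0.17,0.96,0],0,-1],[[0.17,0.96,0],0,-1]])

```text
t: 6.27
eef_pos: [530.6, 100.8, 357.6]
tcp_rot: [-3.142, -0.0, 1.678]
ft_force: [0.4, -0.6, -0.9]
opening: 0.122
grip_force: 29.9
```

Call:
move_arm(commands=[[[0,0,0],0,-1],[[0,0,0],0,-1]])

```text
t: 6.43
eef_pos: [530.5, 100.5, 357.4]
tcp_rot: [-3.141, 0.0, 1.68]
ft_force: [-0.1, -0.1, -0.8]
opening: 0.121
grip_force: 29.9
```

```bash
cat > c.py <<'E'
from h import *
import sys
p=cam("wrist"); save(p,sys.argv[1])
for b,d in [("wide",63),("middle",47),("narrow",35)]:
    for r in cut_out("well_%s_mouth"%b,p)[:1]+cut_out("well_"+b,p)[:1]:
        ys,xs=np.nonzero(r["region"]); w=at_z(p,np.c_[xs,ys],88).astype(np.float32)
        h=cv2.convexHull(w)[:,0]; c,rad=cv2.minEnclosingCircle(w); R=cv2.minAreaRect(w)
        print(b,round(r["confidence"],2),np.round(r["at"]),at_z(p,r["at"],88).round(1),"circ",np.round(c,1),round(2*rad,1),"rect",[np.round(v,1) for v in R])
print([(x["confidence"],x["at"]) for x in search_frame("bar_long",p)])
s=env.state(); print(s["t"],np.round(s["eef_pos"],1),np.round(s["tcp_rot"],3),s["opening"],s["grip_force"])
E
python3 c.py w2.png
```

```text
wide 0.95 [370.  59.] [[554.3 222. ]] circ [554.9 223.8] 104.9 rect [array([555.1, 223.2]), array([78.3, 76.8]), np.float64(69.0)]
wide 0.79 [372.  57.] [[556.1 223.7]] circ [555.1 223.4] 106.0 rect [array([555. , 223.3]), array([78.3, 76.9]), np.float64(68.7)]
middle 0.71 [245.  97.] [[457.9 180.2]] circ [455.4 179.2] 106.5 rect [array([455.4, 178.8]), array([77. , 79.3]), np.float64(69.5)]
middle 0.75 [244.  99.] [[457.1 178.9]] circ [454.8 178.9] 106.5 rect [array([455.4, 178.7]), array([77.5, 79.1]), np.float64(68.9)]
narrow 0.62 [325. 141.] [[525.8 150.4]] circ [527.3 151.8] 105.0 rect [array([527.5, 151.4]), array([76.6, 77.3]), np.float64(69.2)]
narrow 0.62 [326. 140.] [[527.  151.7]] circ [527.7 151.9] 103.6 rect [array([527.7, 151.8]), array([76.3, 76.3]), np.float64(69.6)]
[(0.66, [327.1, 222.8])]
6.8333 [530.7  98.6 357.7] [3.141 0.    1.676] 0.12248801749808179 29.901640615426004
```

View pics/w2.png

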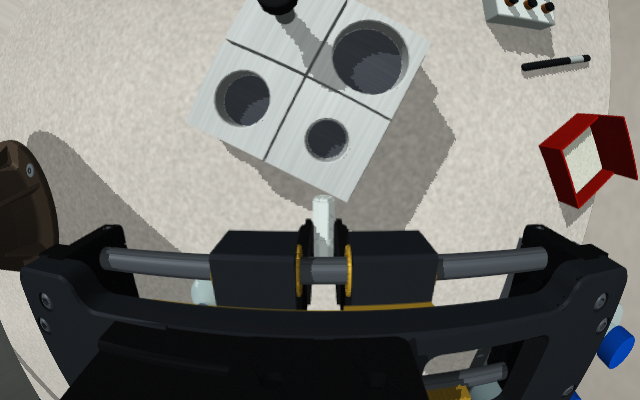

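The wrist view shows the wide bore at (371,57), middle at (243,97) and narrow at (326,140), with the long bar held at (322,222). The block spacings come out at 77, 77 and 109 mm, against 78, 78 and 110 expected. I fitted the centres as wide (555.4, 224), middle (454.8, 178.7) and narrow (527.7, 151). Next I place the long bar.

Call:
move_arm(commands=[[[0.16,0.83,0],0,-1],[[0.16,0.83,0],0,-1],[[0.17,0.84,0],0,-1],[[0.17,0.84,0],0,-1],[[0.17,0.84,0],0,-1],[[0,0,-0.6],0,-1],[[0,0,-0.6],0,-1],[[0,0,-0.6],0,-1],[[0,0,-0.6],0,-1],[[0,0,0],0,-1],[[0,0,0],0,-1],[[0,0,0],0,-1],[[0,0,0],0,-1]])

```text
t: 7.92
eef_pos: [555.8, 224.6, 286.9]
tcp_rot: [3.14, -0.0, 1.677]
ft_force: [0.4, 0.4, 0.0]
opening: 0.121
grip_force: 29.9
```

Call:
move_arm(commands=[[[0,0,-0.08],0,-1],[[0,0,0],0,-1],[[0,0,0],0,-1],[[0,0,0],0,-0.2],[[0,0,0],0,-0.2],[[0,0,0],0,-0.2],[[0,0,0],0,-0.2],[[0,0,0],0,-0.2],[[0,0,0.9],0,-0.2],[[0,0,0.9],0,-0.2],[[0,0,0.9],0,-0.2],[[-0.2,-0.8,0],0,-0.2],[[-0.2,-0.9,0],0,-0.2],[[-0.2,-0.9,0],0,-0.2],[[-0.2,-0.9,0],0,-0.2],[[-0.2,-0.9,0],0,-0.2],[[0,0,0],0,-0.2]])

```text
t: 9.33
eef_pos: [524.8, 89.5, 364.4]
tcp_rot: [-3.141, 0.001, 1.675]
ft_force: [0.4, -0.4, -0.3]
opening: 0.4
grip_force: 0.0
```

```bash
python3 b.py w3.png; python3 - <<'E'
import cv2
im=cv2.imread("pics/w3.png")[0:200,160:460]; cv2.imwrite("pics/w3c.png",cv2.resize(im,None,fx=2.5,fy=2.5))
E
```

```text
[517. 157. 344.] 309.70691628693146
9.3833 [525.3  91.  364.5] [3.141 0.    1.675] 0.4010667948126945 [-0.3  1.   0.3]
```

View pics/w3c.png

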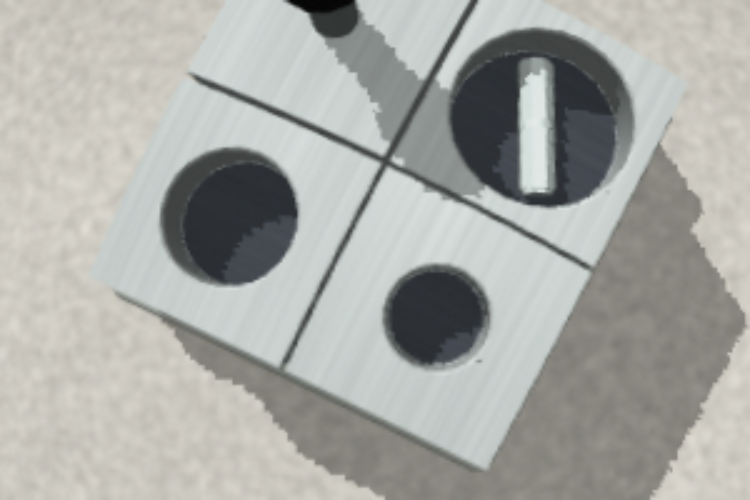

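The long bar lies flat and centred in the wide bore (crop about (537,125)). Next is the medium bar.

Call:
move_arm(commands=[[[0.02,-0.92,-0.1],-0.81,-0.2],[[0.02,-0.92,-0.1],-0.81,-0.2],[[0.02,-0.92,-0.1],-0.81,-0.2],[[0.02,-0.92,-0.1],-0.81,-0.2],[[0.02,-0.92,-0.1],-0.81,-0.2],[[0.02,-0.92,-0.1],-0.81,-0.2],[[0.02,-0.92,-0.1],-0.81,-0.2],[[0.02,-0.92,-0.1],-0.81,-0.2],[[0.02,-0.92,-0.1],-0.81,-0.2],[[0.02,-0.92,-0.1],-0.81,-0.2],[[0.02,-0.92,-0.1],-0.81,-0.2],[[0.02,-0.92,-0.1],-0.81,-0.2],[[0.02,-0.92,-0.1],-0.81,-0.2],[[0.02,-0.92,-0.1],-0.81,-0.2],[[0,0,0],0,-0.2],[[0,0,0],0,-0.2]])

```text
t: 10.72
eef_pos: [534.3, -294.2, 321.7]
tcp_rot: [-3.141, -0.0, 0.769]
ft_force: [-0.1, 1.8, 0.1]
opening: 0.403
grip_force: 0.0
```

```bash
python3 b.py w4.png bar_medium bar_short small_vial squat_jar
```

```text
[ 582. -247.  302.] 309.70691628693146
bar_medium [(0.81, array([324., 191.]), array([ 532.3, -295.2]), array([12.7, 37.1]), np.float64(0.765))]
bar_short [(0.68, array([263.,   9.]), array([ 621.7, -126.8]), array([13.3, 30.6]), np.float64(1.486))]
small_vial [(0.74, array([214.,  67.]), array([ 545.5, -130.4]), array([18.7, 30.6]), np.float64(-1.137))]
squat_jar [(0.8, array([336.,  63.]), array([ 634.2, -215.3]), array([31.9, 38.7]), np.float64(0.771)), (0.19, array([29., 20.]), array([431.2, 161.6]), array([ 50.6, 135. ]), np.float64(-0.377))]
10.9667 [ 534.3 -292.6  322.5] [ 3.141 -0.     0.772] 0.4026102396137166 [ 0.3  0.4 -0.2]
```

Call:
move_arm(commands=[[[-0.07,-0.08,-0.7],0,-0.2],[[0,0,-0.7],0,-0.2],[[0,0,-0.7],0,-0.2],[[0,0,-0.7],0,-0.2],[[0,0,-0.7],0,-0.2],[[0,0,-0.7],0,-0.2],[[0,0,0],0,-0.2],[[0,0,0],0,-0.2],[[0,0,0],0,-1],[[0,0,0],0,-1],[[0,0,0],0,-1],[[0,0,0],0,-1],[[0,0,0],0,-1],[[0,0,0],0,-1]])

```text
t: 12.13
eef_pos: [531.9, -296.2, 196.8]
tcp_rot: [3.141, -0.0, 0.77]
ft_force: [-0.1, -0.3, 5.7]
opening: 0.12
grip_force: 30.0
```

Call:
move_arm(commands=[[[0,0,0.5],0,-1],[[0,0,0.9],0,-1],[[0,0,1],0,-1],[[0,0,1],0,-1],[[0,0,1],0,-1],[[0,0,1],0,-1],[[-0.15,0.93,0],0,-1],[[-0.15,0.93,0],0,-1],[[-0.15,0.93,0],0,-1],[[-0.15,0.93,0],0,-1],[[-0.15,0.93,0],0,-1],[[-0.15,0.93,0],0,-1],[[-0.15,0.93,0],0,-1],[[-0.15,0.93,0],0,-1],[[-0.15,0.93,0],0,-1],[[-0.15,0.93,0],0,-1],[[-0.15,0.93,0],0,-1],[[-0.15,0.93,0],0,-1],[[-0.15,0.93,0],0,-1],[[-0.15,0.93,0],0,-1]])

```text
t: 13.8
eef_pos: [468.4, 95.7, 358.4]
tcp_rot: [3.141, -0.0, 0.77]
ft_force: [0.5, -1.1, 0.5]
opening: 0.122
grip_force: 30.0
```

Call:
move_arm(commands=[[[-0.15,0.93,0],0,-1],[[-0.15,0.93,0],0,-1],[[-0.15,0.93,0],0,-1],[[0,0,0],0,-1],[[0,0,-0.6],0,-1],[[0,0,-0.6],0,-1],[[0,0,-0.6],0,-1],[[0,0,0],0,-1],[[0,0,0],0,-1],[[0,0,0],0,-1]])

```text
t: 14.63
eef_pos: [455.7, 177.9, 305.0]
tcp_rot: [3.141, -0.001, 0.77]
ft_force: [-0.3, -0.2, -0.6]
opening: 0.118
grip_force: 30.0
```

Call:
move_arm(commands=[[[-0.04,0,-0.33],0,-1],[[0,0,-0.33],0,-1],[[0,0,0],0,-1],[[0,0,0],0,-1],[[0,0,0],0,-1],[[0,0,0],0,-0.2],[[0,0,0],0,-0.2],[[0,0,0],0,-0.2],[[0,0,0],0,-0.2],[[0,0,0],0,-0.2],[[0,0,0.9],0,-0.2],[[0,0,0.9],0,-0.2],[[0,0,0.9],0,-0.2]])

```text
t: 15.72
eef_pos: [454.1, 178.1, 366.3]
tcp_rot: [-3.141, 0.001, 0.77]
ft_force: [0.3, 0.0, -0.3]
opening: 0.399
grip_force: 0.0
```

Call:
move_arm(commands=[[[0.2,-0.4,0],0.95,-0.2],[[0.2,-0.4,0],0.95,-0.2],[[0.2,-0.4,0],0.95,-0.2],[[0.2,-0.4,0],0.95,-0.2],[[0.2,-0.4,0],0.95,-0.2],[[0.2,-0.4,0],0.95,-0.2],[[0.2,-0.4,0],0.95,-0.2],[[0.2,-0.4,0],0.95,-0.2],[[0.2,-0.4,0],0.95,-0.2],[[0.2,-0.4,0],0.95,-0.2],[[0,0,0],0,-0.2]])

```text
t: 16.63
eef_pos: [514.9, 56.7, 365.4]
tcp_rot: [3.141, 0.0, 1.532]
ft_force: [0.1, 0.2, -0.0]
opening: 0.403
grip_force: 0.0
```

```bash
python3 b.py w5.png; python3 - <<'E'
import cv2
im=cv2.imread("pics/w5.png")[0:220,120:460]; cv2.imwrite("pics/w5c.png",cv2.resize(im,None,fx=2.3,fy=2.3))
E
```

```text
[517. 124. 345.] 309.70691628693146
16.6833 [514.4  57.5 365.3] [-3.141 -0.     1.528] 0.39857628407493806 [0.5 0.5 0.2]
```

View pics/w5c.png

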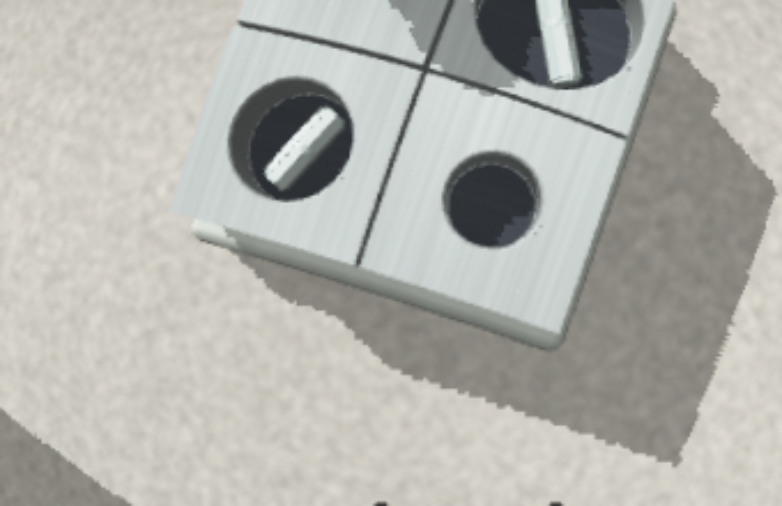

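The medium bar lies flat in the middle bore (crop (303,148)). Next is the short bar.

Call:
move_arm(commands=[[[0.51,-0.88,-0.21],0,-0.2],[[0.51,-0.88,-0.21],0,-0.2],[[0.51,-0.88,-0.21],0,-0.2],[[0.51,-0.88,-0.21],0,-0.2],[[0.51,-0.88,-0.21],0,-0.2],[[0.51,-0.88,-0.21],0,-0.2],[[0.51,-0.88,-0.21],0,-0.2],[[0,0,0],0,-0.2],[[0,0,0],0,-0.2]])

```text
t: 17.43
eef_pos: [621.4, -127.0, 320.5]
tcp_rot: [-3.14, -0.001, 1.527]
ft_force: [-0.6, -0.4, -0.4]
opening: 0.4
grip_force: 0.0
```

```bash
python3 b.py w6.png bar_short
```

```text
[624. -60. 301.] 309.70691628693146
bar_short [(0.53, array([324., 189.]), array([ 621.5, -128.5]), array([11.1, 27. ]), np.float64(1.458))]
17.5333 [ 620.9 -125.6  321.3] [-3.141 -0.     1.529] 0.40389842154608224 [ 0.3  0.5 -0.1]
```

Call:
move_arm(commands=[[[0.02,-0.09,-0.7],-0.6,-0.2],[[0,0,-0.7],0,-0.2],[[0,0,-0.7],0,-0.2],[[0,0,-0.7],0,-0.2],[[0,0,-0.7],0,-0.2],[[0,0,-0.7],0,-0.2],[[0,0,0],0,-0.2],[[0,0,0],0,-0.2],[[0,0,0],0,-1],[[0,0,0],0,-1],[[0,0,0],0,-1],[[0,0,0],0,-1],[[0,0,0],0,-1],[[0,0,0],0,-1]])

```text
t: 18.7
eef_pos: [621.9, -129.3, 195.8]
tcp_rot: [3.141, 0.0, 1.482]
ft_force: [-1.5, 1.0, 3.1]
opening: 0.124
grip_force: 30.0
```

Call:
move_arm(commands=[[[0,0,0.5],0,-1],[[0,0,0.9],0,-1],[[0,0,1],0,-1],[[0,0,1],0,-1],[[0,0,1],0,-1],[[0,0,1],0,-1],[[-0.45,0.81,0],0,-1],[[-0.45,0.81,0],0,-1],[[-0.45,0.81,0],0,-1],[[-0.45,0.81,0],0,-1],[[-0.45,0.81,0],0,-1],[[-0.45,0.81,0],0,-1],[[-0.45,0.81,0],0,-1],[[0,0,0],0,-1],[[0,0,0],0,-1],[[0,0,0],0,-1]])

```text
t: 20.03
eef_pos: [527.6, 40.6, 357.5]
tcp_rot: [3.141, 0.0, 1.483]
ft_force: [0.2, -0.6, -0.2]
opening: 0.121
grip_force: 30.0
```

```bash
cat > d.py <<'E'
from h import *
p=cam("wrist"); save(p,"w7.png"); s=env.state(); e=s["eef_pos"]
r=cut_out("well_narrow",p)[:1]+cut_out("well_narrow_mouth",p)[:1]
for q in r:
    ys,xs=np.nonzero(q["region"]); R=cv2.minAreaRect(at_z(p,np.c_[xs,ys],88).astype(np.float32)); print(np.round(q["at"]),[np.round(v,1) for v in R])
# rim of the bore: dark pixels inside the block
ys,xs=np.nonzero(r[0]["region"]); g=cv2.cvtColor(p["image"],cv2.COLOR_RGB2GRAY)
c=np.round(r[0]["at"]).astype(int); m=np.zeros_like(g); m[(g<130)]=255; m[~cv2.dilate(r[0]["region"].astype(np.uint8),np.ones((3,3))).astype(bool)]=0
n,l,st,ce=cv2.connectedComponentsWithStats(m); k=1+np.argmax(st[1:,4]); yy,xx=np.nonzero(l==k); w=at_z(p,np.c_[xx,yy],88).astype(np.float32); print("bore",cv2.minEnclosingCircle(w),st[k])
print("bar",bar(p,"bar_short",e[2]-188)); print(s["t"],np.round(e,1),np.round(s["tcp_rot"],3))
E
python3 d.py
```

```text
[310.  70.] [array([527.4, 151.3]), array([76.3, 76.6]), np.float64(69.0)]
[309.  69.] [array([527.2, 151.5]), array([76.7, 76.7]), np.float64(69.3)]
bore ((526.9118041992188, 151.6023712158203), 17.747068405151367) [ 288   46   45   43 1469]
bar [(0.72, array([326., 232.]), array([527.7,  42.6]), array([12.1, 27.5]), np.float64(1.483))]
20.0833 [527.8  40.2 357.4] [3.141 0.    1.482]
```

View pics/w7.png

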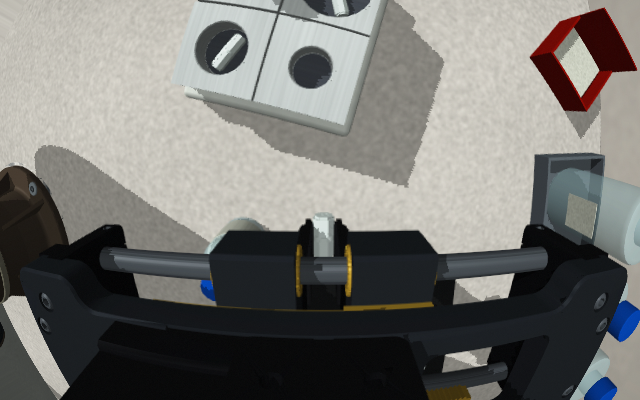

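The wrist view shows the narrow bore at (310,68) and the short bar held level at (324,235). The measured bore diameter is 35.5 mm, as it should be.

Call:
move_arm(commands=[[[-0.02,0.92,0],0,-1],[[0,0.92,0],0,-1],[[0,0.92,0],0,-1],[[0,0.9,0],0,-1],[[0,0,0],0,-1],[[0,0,-0.6],0,-1],[[0,0,-0.6],0,-1],[[0,0,-0.6],0,-1],[[0,0,-0.5],0,-1],[[0,0,0],0,-1],[[0,0,0],0,-1],[[0,0,0],0,-1],[[0,0,0],0,-1]])

```text
t: 21.32
eef_pos: [527.1, 150.3, 289.4]
tcp_rot: [3.14, -0.0, 1.482]
ft_force: [-0.8, 0.3, -0.1]
opening: 0.117
grip_force: 30.0
```

Call:
move_arm(commands=[[[0,0,-0.15],0,-1],[[0,0,0],0,-1],[[0,0,0],0,-1],[[0,0,0],0,-1],[[0,0,0],0,-0.2],[[0,0,0],0,-0.2],[[0,0,0],0,-0.2],[[0,0,0],0,-0.2],[[0,0,0],0,-0.2],[[0,0,0.9],0,-0.2],[[0,0,0.9],0,-0.2],[[0,0,0.9],0,-0.2],[[0,-0.8,0],0,-0.2],[[0,-0.8,0],0,-0.2],[[0,-0.8,0],0,-0.2],[[0,0,0],0,-0.2],[[0,0,0],0,-0.2]])

```text
t: 22.73
eef_pos: [526.8, 77.8, 365.0]
tcp_rot: [3.141, -0.0, 1.48]
ft_force: [-0.1, 0.4, -0.4]
opening: 0.402
grip_force: 0.0
```

```bash
python3 - <<'E'
from h import *
p=cam("wrist"); save(p,"w8.png",(160,0,460,200),2.5)
p=cam("top")
for b,z in [("tall_vial",70),("small_vial",36),("squat_jar",40),("stopper",25),("bottle",120)]:
    print(b,[(round(r["confidence"],2),np.round(r["at"]),np.round(at_z(p,r["at"],z)[0])) for r in search_frame(b,p)[:2]])
E
```

```text
tall_vial []
small_vial [(0.36, array([372., 186.]), array([ 545., -138.]))]
squat_jar [(0.59, array([190., 216.]), array([465., 316.]))]
stopper [(0.42, array([407., 223.]), array([ 454., -226.]))]
bottle [(0.96, array([324., 235.]), array([428., -19.]))]
```

View pics/w8.png

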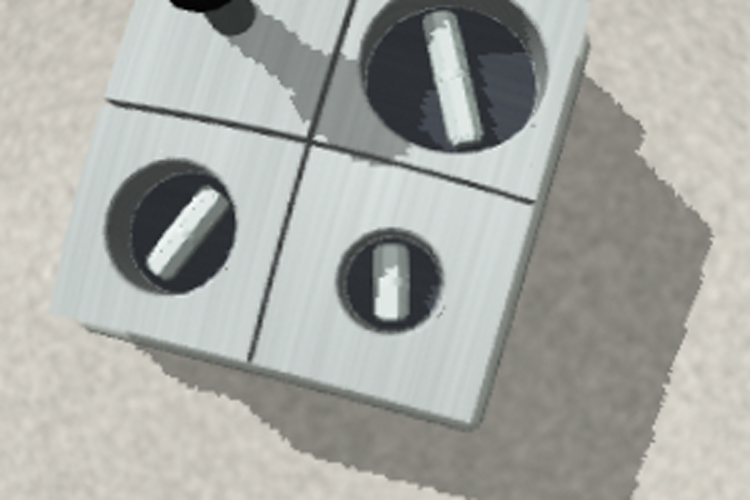

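All three bars lie flat in their bores: crop (455,75), (185,235) and (390,280). One last check that the bystanders haven't moved.

```bash
python3 - <<'E'
from h import *
p=cam("scene"); save(p,"s2.png")
E
```

```text
(no output)
```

View pics/s2.png

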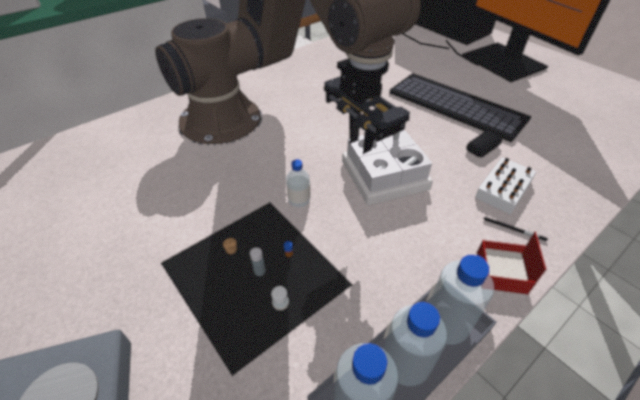

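The vials, jar, stopper and bottle are all standing at the same pixels as before: (257,262), (288,248), (280,298), (230,246) and (298,185). I'm handing in the job.

```bash
python3 -c "
from cell import env
print(env.job_done())"
```

```text
the job is handed in; nothing more can be done
None
```

The job is handed in: the long, medium and short bars lie flat in the wide, middle and narrow bores, each let go about 3 mm above its bore, and the vials, jar, stopper and bottle stand where they were (about 23 s of the 67 s used).

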